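# Pack the gap beside a model wagon chassis

### The job

On the sloping building board there is a gap between the model wagon chassis and the clamped fence: find the thickest of the three wooden spacers that goes into it without forcing the fence out of place, and leave it there, tab up, its foot fully down on the board between chassis and fence. The other two spacers must end up on the bench top, clear of the building board, and the jar, the glue bottle and the hammer must be left alone.

Things in the scene. Friction and masses are not known exactly. Their poses are not given: they have to be found in the camera images.
- board: plywood building board, 200 x 185 mm, fixed, sloping up away from the robot at 30 degrees. Origin on its upper surface, on the chassis face that bounds the gap, 48 mm above the bench, 49 mm upslope of a 14 mm high stop batten. x up the slope, along the gap; y level, across the gap towards the chassis; z square out of the board: a spacer goes in along -z, foot along x
- chassis_face (a point): point of the chassis, 28 mm out from the board's origin along its z. The chassis is a light wooden ladder frame fixed to the board, 28 mm high, filling board x -48 to 117 mm, y 0 to 73 mm. The gap runs from y = 0 to y = -(fence value). Both its top edges have 4 mm 45 degree bevels; below them, 0 to 24 mm above the board, it is plain-sided
- fence (a joint): the width of the gap in m (0.017 to 0.0275). The fence is a wooden bar parallel to the chassis, 120 mm long (board x -45 to 75 mm), 22 mm wide, 28 mm high, clamped: it holds against 100 N sideways. The spacer belongs with its foot beside the fence: its centre at board x 0 to 30 mm
- fence_top (a point): point of the fence on its side of the gap, at its top, straight across from chassis_face
- spacer_thin: wooden spacer 16 mm thick with a handle tab: an upside-down T outline, foot 90 mm long and 34 mm high, tab 56 mm long on top of its middle, 66 mm high in all, the same thickness all over; it stands loose on the bench, foot down. Origin at the centre of its underside; x along its length, y across its thickness, z up through the tab; about 70 g
- spacer_mid: wooden spacer 20 mm thick with a handle tab: an upside-down T outline, foot 90 mm long and 34 mm high, tab 56 mm long on top of its middle, 66 mm high in all, the same thickness all over; it stands loose on the bench, foot down. Origin at the centre of its underside; x along its length, y across its thickness, z up through the tab; about 70 g
- spacer_thick: wooden spacer 24 mm thick with a handle tab: an upside-down T outline, foot 90 mm long and 34 mm high, tab 56 mm long on top of its middle, 66 mm high in all, the same thickness all over; it stands loose on the bench, foot down. Origin at the centre of its underside; x along its length, y across its thickness, z up through the tab; about 70 g
- spacer_thin_mid (a point): the middle of the 16 mm spacer, 33 mm above its underside
- spacer_mid_mid (a point): the middle of the 20 mm spacer, 33 mm above its underside
- spacer_thick_mid (a point): the middle of the 24 mm spacer, 33 mm above its underside
- jar: loose jar, 48 mm in diameter, 60 mm high, standing beyond the spacers; origin at the centre of its underside
- glue: loose white glue bottle, 52 mm in diameter, 130 mm high, standing beyond the work, near the middle; origin at the centre of its underside
- hammer: loose hammer, 200 mm long, lying on the bench at the robot's right; origin under its middle
Not all that is in view belongs to the job. What is shaped like the spacer_thin but turquoise or yellow is not meant.

How it is judged:
By the outcome, as a careful person would: the job done as asked, in the order asked, and still so for the second after the job is handed in, with the robot touching nothing.
It also fails if it takes over 64 s, if anything falls off the work surface, if the arm or the gripper's body presses on something with over 40 N, if the wrist force passes 120 N, or if a joint passes its speed limit or range.

### The arm

A 6-joint arm with a two-finger parallel gripper is mounted at the origin on the work surface. World frame = base frame: x ahead of the robot, y to its left, z up, the work surface at z = 0. Lengths are in m, angles in rad, forces in N, time in s.
With the tool pointing down it reaches from about 0.35 to 0.85 m from the base axis. Payload 8.1 kg.
Tool frame: the origin (TCP) lies at the centre of the arm's flange, where the gripper is bolted on; the fingertips stand 186 mm ahead of it and the grasp point (between the pads) lies 167 mm ahead of it; z points along the fingers, y is the line along which they close (so a half turn about z gives the same grasp; the last joint's range is limited). The gripper opens to 93 mm and grips with 3 to 60 N. Pads are 15 mm wide; open, the fingers measure 128 mm over their backs; the gripper's body (75 mm by 188 mm) begins 65 mm behind the grasp point.
Start: joints at [1.057, 0.13, 1.488, -0, 1.523, -0.085], TCP at [0.249, 0.546, 0.405] pointing down, gripper open.
Joint ranges: [-2.96, 2.96], [-0.89, 2.26], [0.02, 2.5], [-1.34, 4.48], [0, 2.73], [-2.66, 2.66]. Speed limits (rad/s): [2.39, 2.39, 2.79, 3.14, 3.14, 3.14].

### API

Orientations are given as a rotation vector (axis times angle).
In Python, from plant import read_state, read_camera, camera_params, robot gives the robot as it stands.
- The arm moves only by the tool carry_out, never from a script. Its argument "targets" is a list of rows, each an object of numbers: "hand": the opening in per cent of the stroke, from 0 (shut) to 100 (fully open); "x", "y", "z": the shift along the tool's x, y, z in m; "ax", "ay", "az": the turn, a rotation vector about the tool's x, y, z in rad. In form: [{"hand": .., "x": .., "y": .., "z": .., "ax": .., "ay": .., "az": ..}, ...]. A call has 1 to 8 rows; each row is the pose to reach, as a shift and turn from the pose commanded when the call began, along the tool's axes at that moment; what a row does not reach only later rows make up. A row lasts 1/8 s, in which the tool goes at most 62.5 mm and 10.7 degrees, less where a joint would pass 70% of its speed; a pose out of reach is approached as far as the arm can. A call with a gripper value outside its range is refused whole. The fingers move at their own pace and stop on an object; "newtons" is the grip in N (left out, the last holds). Time passes only in rows, so rows that repeat a pose let the fingers close. It gives the time, the measured TCP pose, the force, the opening and the grip force at its end, in the units of the state.
- read_state(): the state, without advancing time (a new reading comes with each control period).
- read_camera(name): name is "scene" or "top" or "wrist"; returns (picture, depth): 400x640x3 uint8, blue, green, red; 400x640 float32, m along the optical axis (not along the pixel's ray), 0 where there is no reading.
- camera_params(name): a dict with "fx", "fy", "cx", "cy" (pixels), "k1" (the pictures are not rectified: a ray, as slopes to the right and down, at radius r is drawn at 1 + k1 r^2 times it, then the intrinsics apply), "position" and "rotation" of the camera in the world. Camera axes: x right, y up, looking along -z (the intrinsics and any distortion apply to the point x, -y, -z); pixel columns grow to the right and rows downward; lengths in m; the calibration is good to about 2 mm. A picture is of the moment at which its call begins: read the wrist's pose just before it. camera_params takes no time and is no camera call; for the wrist camera it gives the pose at the moment of the call.
- robot.close_job(): hands the job in; it is judged then, once.
The state is a dict: "t": time; "q": joint angles; "dq": joint speeds; "joint_torque": joint torques, N m; "tool_pos": TCP position; "orientation": TCP orientation; "force": force on the tool from outside, world axes, zero at the start; "wrist_torque": the same for the moment, N m; "opening": finger opening in m; "gripper_force": force on a finger pad.
Only numpy, scipy, OpenCV 4.12 (cv2) and the standard library are available. Lean on these libraries where they do the work, as an engineer would, in place of code of your own. Each camera call takes 0.05 s, during which the arm holds its last target. There are 200 camera calls.

## Working session

There is one attempt and no reset: what is moved stays moved. The work goes in short steps, Python scripts to look and compute and a tool call to move; the robot and the scene stay as the last step left them, time stands still between calls to the robot, and variables do not carry over. Pictures are saved under pics/ and viewed, at most 10 in all, crops included, and the job is handed in when it is done.

Besides the shell and the picture viewer there is one more tool, called after "Emit:" in YAML: its name, and indented under it one key for each argument. carry_out: Moves the arm, as the interface text tells. Its arguments: {"type":"object","properties":{"targets":{"type":"array","items":{"type":"object","properties":{"hand":{"type":"number"},"x":{"type":"number"},"y":{"type":"number"},"z":{"type":"number"},"ax":{"type":"number"},"ay":{"type":"number"},"az":{"type":"number"}}}},"newtons":{"type":"number"}},"required":["targets"]}

```bash
mkdir -p pics; ls; cat > h.py <<'E'
import numpy as np, cv2
from plant import read_state, read_camera, camera_params, robot
def look(name,fn=None):
    p=camera_params(name); im,d=read_camera(name); 
    if fn: cv2.imwrite('pics/'+fn,im)
    return p,im,d
def rays(p,uv):
    uv=np.atleast_2d(np.array(uv,float))
    K=np.array([[p['fx'],0,p['cx']],[0,p['fy'],p['cy']],[0,0,1]])
    s=cv2.undistortPoints(uv[:,None],K,np.array([p['k1'],0,0,0,0.]))[:,0]
    return np.c_[s[:,0],-s[:,1],-np.ones(len(s))]
def world(p,uv,d):
    return rays(p,uv)*np.atleast_1d(d)[:,None]@np.array(p['rotation']).T+p['position']
def onplane(p,uv,z):
    r=rays(p,uv)@np.array(p['rotation']).T; o=np.array(p['position'])
    return o+r*((z-o[2])/r[:,2])[:,None]
def cloud(p,d):
    v,u=np.mgrid[:400,:640]; return world(p,np.c_[u.ravel(),v.ravel()],d.ravel()).reshape(400,640,3)
E
python3 - <<'E'
from h import *
for n in('scene','top'):
    p,im,d=look(n,n+'.png'); print(n,p); np.savez(n+'.npz',im=im,d=d)
print(read_state())
E
```

```text
pics
scene {'fx': 430.14547672563623, 'fy': 430.14547672563623, 'cx': 317.41117389525965, 'cy': 200.6608188379198, 'k1': -0.020920382876317475, 'position': array([1.16464372, 0.4899623 , 0.7955481 ]), 'rotation': array([0.43759075, 1.01090566, 2.16311804])}
top {'fx': 428.8304269160152, 'fy': 428.8304269160152, 'cx': 324.6693698556119, 'cy': 206.67707724770125, 'k1': -0.08105068834883117, 'position': array([ 0.34557006, -0.10928491,  1.33289532]), 'rotation': array([ 0.12453068, -0.12183674, -1.54050386])}
{'t': 0.1, 'q': array([ 1.05660805e+00,  1.31061522e-01,  1.48914424e+00, -2.94762666e-05,
        1.52300089e+00, -8.53984142e-02]), 'dq': array([-0.0003548 ,  0.00022189, -0.00323671,  0.00102115,  0.0006319 ,
       -0.00110966]), 'joint_torque': array([ 1.10724548e-03, -5.61340714e+01, -4.93095911e+01,  7.70077016e-02,
        2.90684891e-02, -6.74307398e-05]), 'tool_pos': array([0.24934686, 0.54551308, 0.40382087]), 'orientation': array([-6.68295646e-01, -3.06922815e+00,  2.43548687e-03]), 'force': array([ 0.31666656, -0.4848172 , -0.71641789]), 'wrist_torque': array([ 0.05776641, -0.02296774,  0.01693121]), 'gripper_force': 0.0, 'opening': 0.0926820890280081}
```

Rotation is a rotation vector; I'll convert it.

```bash
cat >> h.py <<'E'
_cp=camera_params
def camera_params(n):
    p=dict(_cp(n)); p['rotation']=cv2.Rodrigues(np.array(p['rotation'],float))[0]; return p
E
echo ok
```

```text
ok
```

View pics/scene.png

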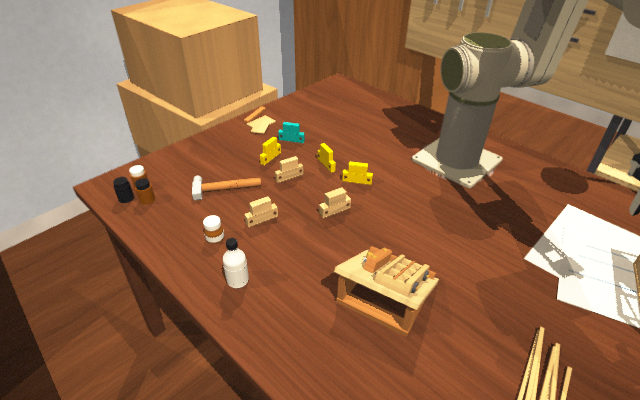

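View pics/top.png

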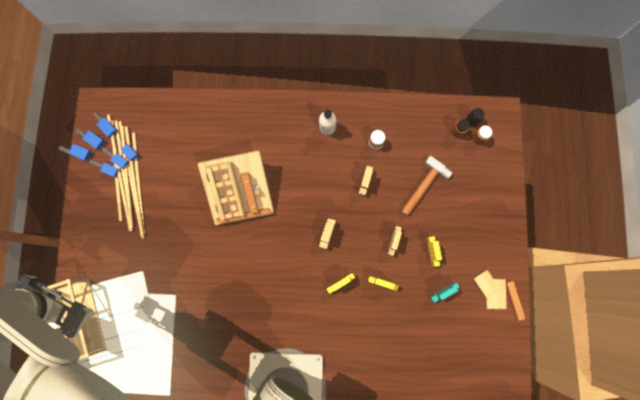

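The scene view shows the board at (385,285) and wooden spacers at (261,212), (335,203) and (289,170). In the top view the board is at (236,188), with the chassis on its left and the orange-brown fence at (250,193). The spacers there are at (367,181), (328,234) and (396,240).

```bash
python3 - <<'E'
from h import *
for n,pts in (('top',[(367,181),(328,234),(396,240)]),('scene',[(261,212),(335,203),(289,170)])):
    z=np.load(n+'.npz'); p=camera_params(n); C=cloud(p,z['d'])
    print(n,'bench',C[300 if n=='top' else 240,(350 if n=='top' else 300)])
    m=((C[...,2]>0.012)&(C[...,2]<.09)&(z['d']>0)).astype(np.uint8)
    _,L,S,_=cv2.connectedComponentsWithStats(m)
    for u,v in pts:
        k=L[v-3:v+4,u-3:u+4].max(); P=C[L==k]; 
        T=P[P[:,2]>.054] if n=='top' else P
        c,sz,a=cv2.minAreaRect(T[:,:2].astype(np.float32)*1000)
        print((u,v),k,len(P),len(T),'zmax',P[:,2].max().round(3),np.round(c),np.round(sz),round(a),'tall',np.round(cv2.minAreaRect(P[:,:2].astype(np.float32)*1000)[1]))
z=np.load('top.npz'); p=camera_params('top'); C=cloud(p,z['d'])
# board surface/ tops
B=C[145:232,190:282].reshape(-1,3); B=B[B[:,2]>.02]
print(B.min(0),B.max(0))
for uv in [(200,160),(260,152),(272,211),(213,223),(207,167),(232,164),(245,216),(217,220),(240,175),(252,172),(258,213),(247,216),(268,190)]:
    print(uv,C[uv[1],uv[0]].round(3))
im=z['im'][130:240,180:400]; cv2.imwrite('pics/topc.png',cv2.resize(im,None,fx=3.6,fy=3.6,interpolation=cv2.INTER_CUBIC))
E
```

```text
top bench [ 0.27062525 -0.18927813 -0.001189  ]
(367, 181) 33 203 125 zmax 0.072 [ 640. -228.] [20. 58.] 74 tall [20. 91.]
(328, 234) 69 248 154 zmax 0.072 [ 471. -113.] [24. 56.] 73 tall [24. 90.]
(396, 240) 75 210 111 zmax 0.072 [ 454. -319.] [16. 56.] 74 tall [17. 89.]
scene bench [ 0.62166925 -0.09327571  0.00180927]
(261, 212) 29 552 552 zmax 0.069 [ 640. -226.] [26. 91.] 74 tall [26. 91.]
(335, 203) 28 545 545 zmax 0.069 [ 472. -110.] [28. 93.] 74 tall [28. 93.]
(289, 170) 21 402 402 zmax 0.07 [ 455. -316.] [21. 90.] 73 tall [21. 90.]
[ 0.34557006 -0.10928491  0.02000638] [0.70559512 0.27557769 1.33289532]
(200, 160) [0.698 0.302 0.002]
(260, 152) [ 0.731  0.11  -0.004]
(272, 211) [0.536 0.059 0.02 ]
(213, 223) [ 0.496  0.246 -0.   ]
(207, 167) [0.644 0.24  0.128]
(232, 164) [0.659 0.171 0.113]
(245, 216) [0.517 0.14  0.029]
(217, 220) [0.501 0.224 0.039]
(240, 175) [0.628 0.147 0.106]
(252, 172) [0.642 0.115 0.087]
(258, 213) [0.527 0.099 0.035]
(247, 216) [0.517 0.133 0.032]
(268, 190) [0.605 0.077 0.003]
```

View pics/topc.png

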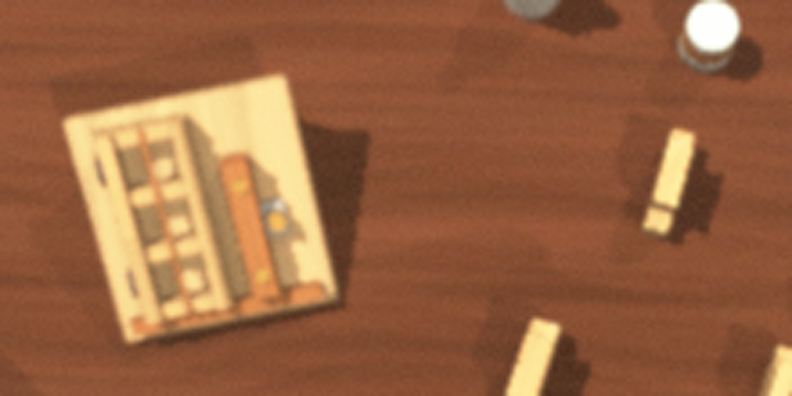

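```bash
cat >> h.py <<'E'
def tool():
    s=read_state(); return np.array(s['tool_pos']),cv2.Rodrigues(np.array(s['orientation']))[0]
def go(pos,R):
    """shift and turn in present tool axes"""
    p,R0=tool(); return np.round(R0.T@(np.array(pos)-p),4), np.round(cv2.Rodrigues(R0.T@R)[0][:,0],4)
def Rb(yaw,slope=np.pi/6):
    """board axes"""
    c,s=np.cos(yaw),np.sin(yaw)
    x=np.array([c*np.cos(slope),s*np.cos(slope),np.sin(slope)]); y=np.array([-s,c,0]); return np.c_[x,y,np.cross(x,y)]
def Rtool(B,flip=False):
    """tool z = -board z, tool y along -+board y"""
    x,y,z=B.T; f=-1 if flip else 1
    return np.c_[f*x,-f*y,-z]
E
python3 - <<'E'
from h import *
p=camera_params('top')
f=lambda x,y:(180+x/3.6,130+y/3.6)
c=[onplane(p,f(*q),z)[0] for q,z in (((65,120),.118),((285,75),.118),((335,300),.018),((128,340),.018))]
c=np.array(c);print(c.round(3))
for a,b in((3,0),(2,1)): d=c[b]-c[a];print('len',np.linalg.norm(d),'yaw',np.degrees(np.arctan2(d[1],d[0])))
d=c[0]-c[1];print('len',np.linalg.norm(d),np.degrees(np.arctan2(-d[0],d[1])))
g=onplane(p,f(222,215),.06)[0];print('gap',g)
w=camera_params('wrist');t,R=tool()
print('cam in tool',R.T@(w['position']-t),R.T@w['rotation'],w['fx'])
B=Rb(np.radians(14)); Rt=Rtool(B)
for fl in (False,True):
  Rt=Rtool(B,fl); pos=g-Rt[:,2]*.33; print(fl,pos,go(pos,Rt))
E
```

```text
[[0.657 0.271 0.118]
 [0.699 0.092 0.118]
 [0.529 0.055 0.018]
 [0.489 0.233 0.018]]
len 0.1991598151515683 yaw 12.854251963959278
len 0.20090045788886748 yaw 12.286407886176939
len 0.18342246991806263 13.236259031185309
gap [0.5929044 0.148765  0.06     ]
cam in tool [0.06966509 0.00086976 0.01931441] [[-7.35338142e-05  9.66755793e-01  2.55701451e-01]
 [ 9.99999830e-01  2.18800915e-04 -5.39665496e-04]
 [-5.77672456e-04  2.55701368e-01 -9.66755645e-01]] 307.43014773347056
False [0.43280561 0.10884789 0.34578838] (array([-0.3484, -0.3208,  0.0585]), array([-0.6433,  0.2267,  2.3975]))
True [0.43280561 0.10884789 0.34578838] (array([-0.3484, -0.3208,  0.0585]), array([-0.1776, -0.5041, -0.6571]))
```

```bash
python3 - <<'E'
from h import *
Rt=Rtool(Rb(np.radians(12.9)),True); g=np.array([.593,.149,.06]); print(go(g-Rt[:,2]*.29,Rt))
E
```

```text
(array([-0.3623, -0.3058,  0.0931]), array([-0.1726, -0.5053, -0.6383]))
```

Emit:
carry_out:
  targets:
    - {"hand": 100,"x": -0.362,"y": -0.306,"z": 0.093,"ax": -0.173,"ay": -0.505,"az": -0.638}
    - {"hand": 100,"x": -0.362,"y": -0.306,"z": 0.093,"ax": -0.173,"ay": -0.505,"az": -0.638}
    - {"hand": 100,"x": -0.362,"y": -0.306,"z": 0.093,"ax": -0.173,"ay": -0.505,"az": -0.638}
    - {"hand": 100,"x": -0.362,"y": -0.306,"z": 0.093,"ax": -0.173,"ay": -0.505,"az": -0.638}
    - {"hand": 100,"x": -0.362,"y": -0.306,"z": 0.093,"ax": -0.173,"ay": -0.505,"az": -0.638}
    - {"hand": 100,"x": -0.362,"y": -0.306,"z": 0.093,"ax": -0.173,"ay": -0.505,"az": -0.638}
    - {"hand": 100,"x": -0.362,"y": -0.306,"z": 0.093,"ax": -0.173,"ay": -0.505,"az": -0.638}
    - {"hand": 100,"x": -0.362,"y": -0.306,"z": 0.093,"ax": -0.173,"ay": -0.505,"az": -0.638}

```text
t: 1.1
tool_pos: [0.4517, 0.1145, 0.3111]
orientation: [-0.291, 2.603, 0.08]
force: [-0.8, -0.1, 0.3]
opening: 0.0928
gripper_force: 0.0
```

Emit:
carry_out:
  targets:
    - {"hand": 100,"x": 0}
    - {"hand": 100,"x": 0}

```text
schema error: expected keys hand, x, y, z, ax, ay, az
```

```bash
python3 - <<'E'
from h import *
Rt=Rtool(Rb(np.radians(12.9)),True); g=np.array([.593,.149,.06]); print(go(g-Rt[:,2]*.29,Rt))
p,im,d=look('wrist'); np.savez('w1.npz',im=im,d=d,pos=p['position'],rot=p['rotation'],**{k:p[k] for k in('fx','fy','cx','cy','k1')})
cv2.imwrite('pics/w1.png',im); C=cloud(p,d); print(C[200,100:600:20].round(3))
E
```

```text
(array([-0.0004,  0.0021,  0.0002]), array([ 0.0004,  0.0011, -0.0023]))
[[ 0.72  -0.101  0.001]
 [ 0.716 -0.077 -0.   ]
 [ 0.71  -0.052  0.   ]
 [ 0.704 -0.028  0.   ]
 [ 0.698 -0.004  0.001]
 [ 0.692  0.02   0.002]
 [ 0.687  0.044  0.001]
 [ 0.683  0.067 -0.   ]
 [ 0.612  0.094  0.062]
 [ 0.601  0.111  0.069]
 [ 0.582  0.127  0.083]
 [ 0.6    0.147  0.062]
 [ 0.576  0.159  0.082]
 [ 0.591  0.183  0.063]
 [ 0.571  0.192  0.08 ]
 [ 0.584  0.219  0.062]
 [ 0.56   0.223  0.083]
 [ 0.575  0.255  0.063]
 [ 0.623  0.326  0.001]
 [ 0.619  0.351  0.   ]
 [ 0.613  0.375  0.001]
 [ 0.608  0.4    0.001]
 [ 0.602  0.425  0.001]
 [ 0.596  0.45   0.001]
 [ 0.59   0.473  0.002]]
```

View pics/w1.png

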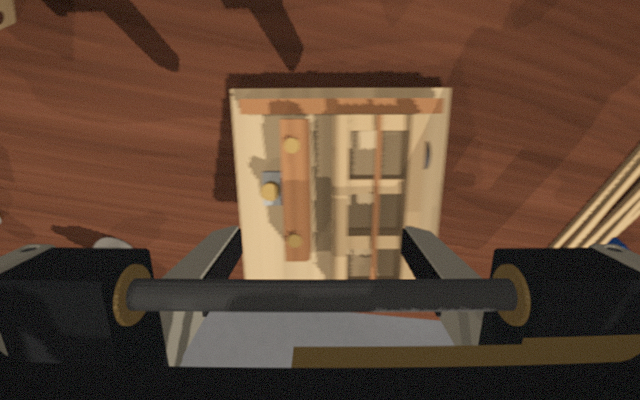

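The board fills columns 232–450. The fence's orange top is at about columns 281–315 and the chassis starts at about 335, with the gap between them. Next I'll use the depth profile across the gap in the board frame.

```bash
python3 - <<'E'
from h import *
w=dict(np.load('w1.npz')); p={k:(float(w[k])) for k in('fx','fy','cx','cy','k1')}; p['position']=w['pos'];p['rotation']=w['rot']
C=cloud(p,w['d'])
# board plane: strip of bare board right of the fence
P=C[110:230,238:262].reshape(-1,3); P2=C[110:160,405:440].reshape(-1,3)
B=Rb(np.radians(12.9)); 
print('slope', np.degrees(np.arccos(abs(np.linalg.svd(P-P.mean(0))[2][2]@[0,0,1]))), 'height along n', np.median(P@B[:,2]),np.median(P2@B[:,2]))
h0=np.median(P@B[:,2])
Q=(C-0)@B; 
# yaw from fence left/right edges: per row mid-height crossing of h-h0
H=Q[...,2]-h0
for v in (125,140,160,180,200,220,240):
    print(v,'x',Q[v,322,0].round(4),'h mm',(H[v,276:346:2]*1000).round(0).astype(int))
np.set_printoptions(linewidth=250)
print((Q[180,276:346:2,1]*1000).round(1))
for v in (140,180,220): print(v,[tuple(int(a) for a in w['im'][v,u]) for u in range(300,345,2)])
im=w['im'][90:270,260:360]; cv2.imwrite('pics/w1c.png',cv2.resize(im,None,fx=3.3,fy=3.3,interpolation=cv2.INTER_CUBIC))
E
```

```text
slope 76.54681369889659 height along n -0.25445200114747146 -0.2313797683116297
125 x 0.4987 h mm [ 0  1  0 27 28 28 28 28 28 28 29 29 28 29 29 28 26 24  0  1  0  1  0  0
  0 -1  0  1  0  8 25 28 28 28 28]
140 x 0.5115 h mm [ 0  0  0  2 28 29 27 31 30 30 31 31 28 28 28 28 26 25  0  0  0  0  0  0
 -1 -1  0  1 -1 12 25 27 27 28 29]
160 x 0.5292 h mm [ 0 -1  0  0 27 28 29 28 28 28 29 28 28 28 28 28 27 26  0  0  0  0  1 -1
  2  0  0  2 -1 15 26 27 28 28 28]
180 x 0.547 h mm [ 8  9  8  8 30 28 28 28 28 27 27 28 29 29 28 28 26 25  4  1  1  1  0  0
  0  0 -1 -2  0 15 26 27 28 28 28]
200 x 0.5658 h mm [ 9  9  8  9  7 28 28 29 29 29 28 28 29 27 29 27 27 25 11 -1  0  0  0  0
  1  1  0  0  0 18 25 27 27 27 28]
220 x 0.5852 h mm [ 0  0  0  1  0 29 27 29 28 29 29 29 28 27 28 29 27 27 18  0 -1  1  1  0
  0  1  0  0  1 20 26 27 30 29 28]
240 x 0.6051 h mm [-1  0  1  0  0 28 28 30 30 30 31 30 29 30 28 27 28 27 25  1  0 -1  0  0
  0  1  1  0  0 23 26 28 29 28 28]
[-28.4 -26.6 -24.9 -23.2 -18.8 -17.3 -15.8 -14.2 -12.6 -11.   -9.4  -7.7  -6.   -4.4  -2.9  -1.2   0.3   1.9   2.9   4.5   6.3   8.1   9.9 
[... 489 characters left out ...]
80, 122, 175), (72, 111, 165), (70, 105, 151), (96, 131, 163), (95, 131, 157), (86, 118, 141), (67, 95, 114), (71, 95, 111), (72, 92, 108), (62, 87, 105), (58, 80, 98), (59, 82, 96), (59, 83, 101), (69, 95, 116), (84, 119, 144), (96, 133, 162), (111, 154, 185), (121, 165, 198), (133, 181, 213), (135, 183, 215), (136, 184, 216)]
220 [(75, 115, 166), (76, 116, 167), (72, 112, 163), (76, 112, 161), (67, 107, 153), (86, 124, 163), (101, 140, 168), (92, 126, 151), (78, 109, 131), (62, 90, 106), (65, 90, 108), (62, 87, 105), (64, 86, 103), (63, 82, 100), (60, 84, 101), (64, 86, 107), (72, 101, 121), (74, 104, 129), (86, 124, 152), (104, 145, 175), (112, 153, 185), (117, 159, 191), (111, 152, 185)]
```

View pics/w1c.png

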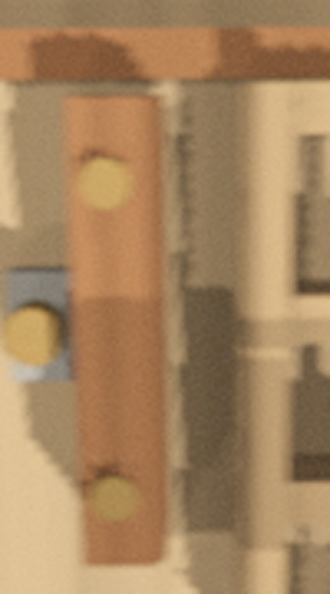

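```bash
cat > gap.py <<'E'
from h import *
def measure(C,B,h0,box):
    Q=C[box]@B; H=Q[...,2]-h0
    def fit(lo,hi,side,ymid):
        m=(H>lo)&(H<hi)&((Q[...,1]>ymid) if side>0 else (Q[...,1]<ymid))&(abs(Q[...,1]-ymid)<.018)
        x,y=Q[m][:,0],Q[m][:,1]
        for _ in range(3):
            b,a=np.polyfit(x,y,1); k=abs(y-a-b*x)<.0025; x,y=x[k],y[k]
        return b,a,len(x),(y-a-b*x).std(),x.mean(),H[m].mean()
    return fit
E
python3 - <<'E'
from gap import *
w=dict(np.load('w1.npz')); p={k:(float(w[k])) for k in('fx','fy','cx','cy','k1')}; p['position']=w['pos'];p['rotation']=w['rot']
C=cloud(p,w['d'])
box=(slice(122,245),slice(300,345))
B=Rb(np.radians(12.9)); 
P=C[110:160,316:330].reshape(-1,3)@B
h0=np.median(C[110:230,238:262].reshape(-1,3)@B[:,2])
for s in(1,-1):
  f=measure(C,B,h0,box)
  for lo,hi in((.004,.012),(.012,.021),(.004,.021),(.0235,.027)):
    try:
        b,a,n,sd,xm,hm=f(lo,hi,s,.0125); print(s,lo,hi,'b',b.round(4),'y at x=.547',(a+b*.547).round(5),n,sd.round(5),hm.round(4))
    except Exception as e: print(s,lo,e)
# batten position, board end
Q=C@B; v=np.arange(85,125); print(np.c_[v,(Q[v,322,0]*1e3).round(1),((Q[v,322,2]-h0)*1e3).round(1)][::2])
# plane tilt of bare board strip, h vs x,y
S=C[118:230,238:258].reshape(-1,3)@B; A=np.c_[S[:,:2],np.ones(len(S))]; print(np.linalg.lstsq(A,S[:,2],rcond=None)[0])
T=C[150:230,338:345].reshape(-1,3)@B; A=np.c_[T[:,:2],np.ones(len(T))]; print(np.linalg.lstsq(A,T[:,2],rcond=None)[0],h0)
E
```

```text
1 0.004 0.012 b 0.004 y at x=.547 0.02193 24 3e-05 0.0107
1 0.012 0.021 b 0.0026 y at x=.547 0.02185 78 3e-05 0.0162
1 0.004 0.021 b 0.0024 y at x=.547 0.02185 102 3e-05 0.0149
1 0.0235 0.027 b 0.0042 y at x=.547 0.02334 412 0.00088 0.0256
-1 0.004 0.012 b 0.0033 y at x=.547 0.00282 36 3e-05 0.0088
-1 0.012 0.021 b 0.003 y at x=.547 0.0028 52 2e-05 0.0166
-1 0.004 0.021 b 0.003 y at x=.547 0.00281 88 3e-05 0.0134
-1 0.0235 0.027 b 0.003 y at x=.547 0.00126 439 0.00093 0.0256
[[ 8.500e+01  4.649e+02 -1.350e+01]
 [ 8.700e+01  4.665e+02 -1.360e+01]
 [ 8.900e+01  4.692e+02 -3.000e-01]
 [ 9.100e+01  4.708e+02 -3.000e-01]
 [ 9.300e+01  4.725e+02  3.000e-01]
 [ 9.500e+01  4.741e+02  5.000e-01]
 [ 9.700e+01  4.757e+02 -0.000e+00]
 [ 9.900e+01  4.779e+02  1.270e+01]
 [ 1.010e+02  4.795e+02  1.390e+01]
 [ 1.030e+02  4.810e+02  1.440e+01]
 [ 1.050e+02  4.826e+02  1.400e+01]
 [ 1.070e+02  4.841e+02  1.430e+01]
 [ 1.090e+02  4.857e+02  1.470e+01]
 [ 1.110e+02  4.872e+02  1.390e+01]
 [ 1.130e+02  4.888e+02  1.340e+01]
 [ 1.150e+02  4.904e+02  9.000e-01]
 [ 1.170e+02  4.921e+02  6.000e-01]
 [ 1.190e+02  4.937e+02  1.600e+00]
 [ 1.210e+02  4.954e+02  1.000e-01]
 [ 1.230e+02  4.970e+02  1.800e+00]]
[ 0.01612795  2.37699819 -0.13390528]
[-0.02823613 -2.0405784  -0.15533652] -0.25445200114747146
```

```bash
cat >> h.py <<'E'
def Rdown(a):
    """tool down, tool x horizontal at angle a"""
    c,s=np.cos(a),np.sin(a); return np.c_[[c,s,0],[s,-c,0],[0,0,-1.]]
E
python3 - <<'E'
from h import *
w=dict(np.load('w1.npz')); p={k:(float(w[k])) for k in('fx','fy','cx','cy','k1')}; p['position']=w['pos'];p['rotation']=w['rot']
C=cloud(p,w['d']); B=Rb(np.radians(13.07)); h0=-.25445
Q=C@B; H=Q[...,2]-h0
for v in (140,200):
    m=abs(H[v])<.003; m[:200]=0; y=Q[v][(H[v]>-.004)&(np.arange(640)>200)&(np.arange(640)<470)][:,1]
    f=Q[v,270:320][H[v,270:320]>.023][:,1]
    print('board width',np.ptp(y),'fence top width',np.ptp(f),f.min(),f.max())
print('max h near clamp',H[165:215,255:275].max())
B0=Rb(np.radians(12.9)); O=B0@[.5385,.02185,h0]; print('origin',O)
print(go([.4545,-.319,.30],Rdown(np.radians(164))))
E
```

```text
board width 0.18422488901112238 fence top width 0.02094529860480697 -0.020369546270425143 0.0005757523343818282
board width 0.18375468570790082 fence top width 0.021097978066435576 -0.020409089374143784 0.0006888886922917905
max h near clamp 0.2707473048524427
origin [0.57372042 0.15381526 0.04888984]
(array([ 0.0857, -0.4201, -0.0375]), array([0.1304, 0.5129, 0.4895]))
```

The scale checks out: board about 184 of 185 mm wide, origin height 48.9 against 48. The gap is about 19 mm, so the 16 mm spacer is the right one. Now I'll move over it.

Emit:
carry_out:
  targets:
    - {"hand": 100,"x": 0.086,"y": -0.42,"z": -0.037,"ax": 0.13,"ay": 0.513,"az": 0.49}
    - {"hand": 100,"x": 0.086,"y": -0.42,"z": -0.037,"ax": 0.13,"ay": 0.513,"az": 0.49}
    - {"hand": 100,"x": 0.086,"y": -0.42,"z": -0.037,"ax": 0.13,"ay": 0.513,"az": 0.49}
    - {"hand": 100,"x": 0.086,"y": -0.42,"z": -0.037,"ax": 0.13,"ay": 0.513,"az": 0.49}
    - {"hand": 100,"x": 0.086,"y": -0.42,"z": -0.037,"ax": 0.13,"ay": 0.513,"az": 0.49}
    - {"hand": 100,"x": 0.086,"y": -0.42,"z": -0.037,"ax": 0.13,"ay": 0.513,"az": 0.49}
    - {"hand": 100,"x": 0.086,"y": -0.42,"z": -0.037,"ax": 0.13,"ay": 0.513,"az": 0.49}
    - {"hand": 100,"x": 0.086,"y": -0.42,"z": -0.037,"ax": 0.13,"ay": 0.513,"az": 0.49}

```text
t: 2.15
tool_pos: [0.4538, -0.3164, 0.2993]
orientation: [-0.439, -3.109, -0.004]
force: [-0.5, 1.2, 0.4]
opening: 0.0928
gripper_force: 0.0
```

Emit:
carry_out:
  targets:
    - {"hand": 100,"x": 0,"y": 0,"z": 0,"ax": 0,"ay": 0,"az": 0}
    - {"hand": 100,"x": 0,"y": 0,"z": 0,"ax": 0,"ay": 0,"az": 0}

```text
t: 2.4
tool_pos: [0.4547, -0.3119, 0.2998]
orientation: [-0.43, -3.111, -0.006]
force: [-0.6, 0.5, -0.7]
opening: 0.0935
gripper_force: 0.0
```

```bash
python3 - <<'E'
from h import *
p,im,d=look('wrist','w2.png'); C=cloud(p,d)
t,R=tool(); print(t,R.round(3).tolist())
m=((C[...,2]>.008)&(C[...,2]<.08)&(d>0)&(np.linalg.norm(C[...,:2]-[.4545,-.319],axis=2)<.07)).astype(np.uint8)
P=C[m>0]; 
for lo,hi in((.062,.075),(.008,.075)):
    T=P[(P[:,2]>lo)&(P[:,2]<hi)]; c,s,a=cv2.minAreaRect(T[:,:2].astype(np.float32)*1000); print(len(T),c,s,a,np.median(T[:,2]))
v,u=np.nonzero(m); print(u.min(),u.max(),v.min(),v.max())
E
```

```text
[ 0.45475178 -0.31191491  0.29996489] [[-0.962, 0.271, -0.0], [0.271, 0.962, 0.003], [0.001, 0.003, -1.0]]
1589 (455.3655090332031, -318.0558166503906) (15.763635635375977, 56.07246398925781) 74.27404022216797 0.06653879068554494
2254 (455.3729553222656, -317.90777587890625) (16.011333465576172, 89.90837860107422) 74.18815612792969 0.06618693246389497
301 322 147 253
```

View pics/w2.png

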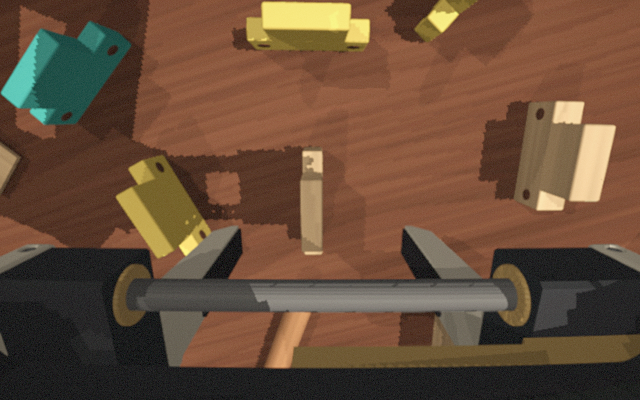

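The thin spacer stands at columns 301–322, rows 147–253. It measures 16 x 56 mm on its tab top and 90 mm overall. A yellow decoy at (160,205) is near the left finger, so I'll open only partly.

```bash
python3 - <<'E'
from h import *
print(go([.4554,-.318,.222],Rdown(np.radians(164.25))))
E
```

```text
(array([-0.0024, -0.0059,  0.0779]), array([ 0.0032, -0.001 ,  0.0002]))
```

Emit:
carry_out:
  targets:
    - {"hand": 60,"x": -0.0024,"y": -0.006,"z": 0.03,"ax": 0.003,"ay": -0.001,"az": 0}
    - {"hand": 60,"x": -0.0024,"y": -0.006,"z": 0.03,"ax": 0.003,"ay": -0.001,"az": 0}
    - {"hand": 60,"x": -0.0024,"y": -0.006,"z": 0.03,"ax": 0.003,"ay": -0.001,"az": 0}
    - {"hand": 60,"x": -0.0024,"y": -0.006,"z": 0.03,"ax": 0.003,"ay": -0.001,"az": 0}

```text
t: 2.95
tool_pos: [0.4556, -0.3195, 0.2713]
orientation: [0.432, 3.11, -0.001]
force: [-0.4, -0.0, 0.1]
opening: 0.0581
gripper_force: 0.0
```

```bash
python3 - <<'E'
from h import *
print(tool()[0],go([.4554,-.318,.222],Rdown(np.radians(164.25))),read_state()['opening'])
E
```

```text
[ 0.45564569 -0.3194943   0.27132759] (array([0.0007, 0.0014, 0.0493]), array([-0.0006,  0.0019, -0.001 ])) 0.05809952528530089
```

Now lower and grip.

Emit:
carry_out:
  newtons: 25
  targets:
    - {"hand": 60,"x": 0.0005,"y": 0.001,"z": 0.049,"ax": 0,"ay": 0.002,"az": 0}
    - {"hand": 60,"x": 0.0005,"y": 0.001,"z": 0.049,"ax": 0,"ay": 0.002,"az": 0}
    - {"hand": 60,"x": 0.0005,"y": 0.001,"z": 0.049,"ax": 0,"ay": 0.002,"az": 0}
    - {"hand": 0,"x": 0.0005,"y": 0.001,"z": 0.049,"ax": 0,"ay": 0.002,"az": 0}
    - {"hand": 0,"x": 0.0005,"y": 0.001,"z": 0.049,"ax": 0,"ay": 0.002,"az": 0}
    - {"hand": 0,"x": 0.0005,"y": 0.001,"z": 0.049,"ax": 0,"ay": 0.002,"az": 0}
    - {"hand": 0,"x": 0.0005,"y": 0.001,"z": 0.049,"ax": 0,"ay": 0.002,"az": 0}
    - {"hand": 0,"x": 0.0005,"y": 0.001,"z": 0.049,"ax": 0,"ay": 0.002,"az": 0}

```text
t: 3.95
tool_pos: [0.455, -0.3185, 0.221]
orientation: [-0.433, -3.11, -0.0]
force: [0.2, 0.5, 0.5]
opening: 0.0159
gripper_force: 25.0
```

Emit:
carry_out:
  targets:
    - {"hand": 0,"x": 0,"y": 0,"z": 0,"ax": 0,"ay": 0,"az": 0}
    - {"hand": 0,"x": 0,"y": 0,"z": -0.06,"ax": 0,"ay": 0,"az": 0}
    - {"hand": 0,"x": 0,"y": 0,"z": -0.12,"ax": 0,"ay": 0,"az": 0}
    - {"hand": 0,"x": 0,"y": 0,"z": -0.12,"ax": 0,"ay": 0,"az": 0}
    - {"hand": 0,"x": 0,"y": 0,"z": -0.12,"ax": 0,"ay": 0,"az": 0}
    - {"hand": 0,"x": 0,"y": 0,"z": -0.12,"ax": 0,"ay": 0,"az": 0}

```text
t: 4.7
tool_pos: [0.4546, -0.3181, 0.3387]
orientation: [-0.432, -3.107, -0.004]
force: [1.0, -0.5, -0.9]
opening: 0.0155
gripper_force: 25.0
```

```bash
python3 - <<'E'
from h import *
t,R=tool(); s=read_state(); print(t,R.round(4).tolist(),s['opening'],s['gripper_force'])
O=np.array([.5737,.1538,.0489]); B=Rb(np.radians(13.07)); Rt=Rtool(B,True)
# hover: underside 60 mm above board, spacer centre x=.015,y=-.0095 ; underside 222 from TCP
T=O+B@[.015,-.0095,.06+.222]; print(T,go(T,Rt))
E
```

```text
[ 0.45460788 -0.31808721  0.33869941] [[-0.962, 0.2729, -0.0045], [0.2729, 0.962, 0.0029], [0.0051, 0.0016, -1.0]] 0.015538774600052128 24.999001622200012
[0.45115488 0.11559784 0.30061916] (array([0.1215, 0.4162, 0.0394]), array([-0.1293, -0.517 , -0.4937]))
```

Emit:
carry_out:
  targets:
    - {"hand": 0,"x": 0.121,"y": 0.416,"z": 0.039,"ax": -0.129,"ay": -0.517,"az": -0.494}
    - {"hand": 0,"x": 0.121,"y": 0.416,"z": 0.039,"ax": -0.129,"ay": -0.517,"az": -0.494}
    - {"hand": 0,"x": 0.121,"y": 0.416,"z": 0.039,"ax": -0.129,"ay": -0.517,"az": -0.494}
    - {"hand": 0,"x": 0.121,"y": 0.416,"z": 0.039,"ax": -0.129,"ay": -0.517,"az": -0.494}
    - {"hand": 0,"x": 0.121,"y": 0.416,"z": 0.039,"ax": -0.129,"ay": -0.517,"az": -0.494}
    - {"hand": 0,"x": 0.121,"y": 0.416,"z": 0.039,"ax": -0.129,"ay": -0.517,"az": -0.494}
    - {"hand": 0,"x": 0.121,"y": 0.416,"z": 0.039,"ax": -0.129,"ay": -0.517,"az": -0.494}
    - {"hand": 0,"x": 0.121,"y": 0.416,"z": 0.039,"ax": -0.129,"ay": -0.517,"az": -0.494}

```text
t: 5.7
tool_pos: [0.4504, 0.1192, 0.2998]
orientation: [-0.311, 2.604, 0.08]
force: [-0.1, -0.7, -0.6]
opening: 0.0156
gripper_force: 25.0
```

Emit:
carry_out:
  targets:
    - {"hand": 0,"x": 0,"y": 0,"z": 0,"ax": 0,"ay": 0,"az": 0}
    - {"hand": 0,"x": 0,"y": 0,"z": 0,"ax": 0,"ay": 0,"az": 0}
    - {"hand": 0,"x": 0,"y": 0,"z": 0,"ax": 0,"ay": 0,"az": 0}
    - {"hand": 0,"x": 0,"y": 0,"z": 0,"ax": 0,"ay": 0,"az": 0}

```text
t: 6.2
tool_pos: [0.4524, 0.1136, 0.3022]
orientation: [-0.296, 2.601, 0.075]
force: [1.1, -0.0, -0.8]
opening: 0.0156
gripper_force: 25.0
```

```bash
python3 - <<'E'
from gap import *
O=np.array([.5737,.1538,.0489]); B=Rb(np.radians(13.07)); Rt=Rtool(B,True)
T=O+B@[.015,-.0095,.06+.222]; print('tool',tool()[0],go(T,Rt))
p,im,d=look('wrist','w3.png'); C=cloud(p,d); t,R=tool()
np.savez('w3.npz',C=C,t=t,R=R)
# everything in tool frame: spacer and gap faces
Q=(C-t)@R; H=(C-O)@B
h=H[...,2]; ok=(abs(H[...,0]-.01)<.12)&(abs(H[...,1])<.12)&(d>0)
# spacer: points 62..130 above board, near centre
S=ok&(h>.058)&(h<.128)&(abs(H[...,1]+.01)<.02)
print('spacer pts',S.sum()); P=Q[S]; print('tool-frame spacer x',P[:,0].min(),P[:,0].max(),'y',np.percentile(P[:,1],[1,50,99]),'z',P[:,2].min(),P[:,2].max())
# faces, in board frame, by low/high band
for nm,c in(('chassis',0.),('fence',-.019)):
    m=ok&(h>.004)&(h<.021)&(abs(H[...,1]-c)<.004); X=H[m]
    if len(X)>5: print(nm,len(X),np.polyfit(X[:,0],X[:,1],1),X[:,0].min(),X[:,0].max(),np.median(X[:,1]))
    m=ok&(h>.0245)&(h<.0275)&(abs(H[...,1]-c)<.006); X=H[m]; print(nm,'bevel',len(X),np.median(X[:,1]),np.median(X[:,2]))
print('board h',np.median(h[ok&(abs(h)<.004)]))
E
```

```text
tool [0.45244716 0.11358382 0.30223126] (array([0.0015, 0.0023, 0.001 ]), array([-0.0039,  0.0022, -0.0001]))
spacer pts 3926
tool-frame spacer x -0.029573210662738023 0.043988283922459674 y [-0.01678     0.00026595  0.02077172] z 0.154950807763241 0.21860539589323663
chassis 354 [7.26573022e-04 2.28089763e-05] -0.10997359566501821 0.016939320427748882 8.869355125446485e-06
chassis bevel 423 0.002159276544598483 0.026382912726904587
fence 293 [ 0.00178012 -0.01879384] -0.10995265726262977 -0.03521452450830845 -0.019063426035196295
fence bevel 165 -0.02132452660706422 0.02639126215912593
board h 0.0002057384432221757
```

View pics/w3.png

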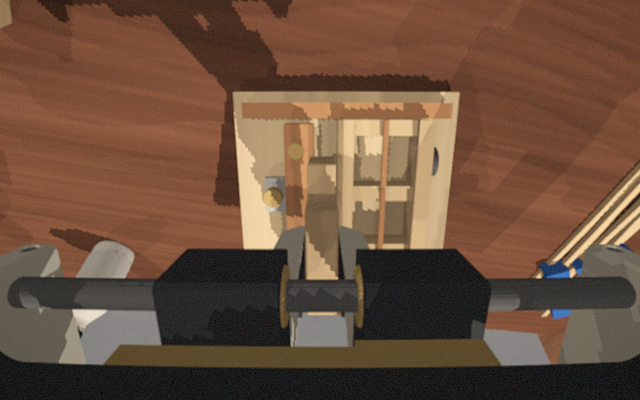

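The gripped spacer (columns 307–340) hangs over the gap, and the chassis face lies at y = 0.0 in the board frame as expected. I'll measure the spacer's own centre line from the same picture.

```bash
python3 - <<'E'
from h import *
z=np.load('w3.npz'); O=np.array([.5737,.1538,.0489]); B=Rb(np.radians(13.07)); H=(z['C']-O)@B
for v in range(150,250,10):
    r=H[v]; m=(r[:,2]>.05)&(r[:,2]<.135)&(abs(r[:,1]+.01)<.016)
    u=np.nonzero(m)[0]
    if len(u): print(v,u.min(),u.max(),'x',r[m,0].mean().round(4),'h',np.median(r[m,2]).round(4),'y',r[m,1].min().round(4),r[m,1].max().round(4),'mid',(r[m,1].min()+r[m,1].max()).round(4)/2)
m=(H[...,2]>.085)&(H[...,2]<.1)&(abs(H[...,1]+.01)<.008); m[260:]=0; print('foot top h',np.median(H[m][:,2]),'end x',H[m][:,0].min())
E
```

```text
160 309 334 x -0.0266 h 0.0851 y -0.0197 -0.005 mid -0.01235
170 307 335 x -0.0227 h 0.0956 y -0.0203 -0.0048 mid -0.0126
180 308 335 x -0.0171 h 0.0955 y -0.0198 -0.0048 mid -0.0123
190 308 335 x -0.0114 h 0.0958 y -0.0199 -0.0047 mid -0.0123
200 307 336 x -0.0098 h 0.1107 y -0.0198 -0.0047 mid -0.01225
210 305 338 x -0.0096 h 0.1269 y -0.0199 -0.0045 mid -0.0122
220 305 338 x -0.005 h 0.1278 y -0.0199 -0.0045 mid -0.0122
230 297 354 x 0.0038 h 0.1274 y -0.0257 0.0056 mid -0.0101
240 295 357 x 0.007 h 0.1267 y -0.0257 0.0058 mid -0.00995
foot top h 0.09567116581272919 end x -0.027002319716165946
```

Emit:
carry_out:
  targets:
    - {"hand": 0,"x": 0.001,"y": 0.0026,"z": 0.025,"ax": -0.003,"ay": 0.002,"az": 0}
    - {"hand": 0,"x": 0.001,"y": 0.0026,"z": 0.025,"ax": -0.003,"ay": 0.002,"az": 0}
    - {"hand": 0,"x": 0.001,"y": 0.0026,"z": 0.025,"ax": -0.003,"ay": 0.002,"az": 0}
    - {"hand": 0,"x": 0.001,"y": 0.0026,"z": 0.025,"ax": -0.003,"ay": 0.002,"az": 0}

```text
t: 6.75
tool_pos: [0.4631, 0.1197, 0.281]
orientation: [-0.301, 2.602, 0.079]
force: [-0.2, 1.1, -1.2]
opening: 0.0158
gripper_force: 25.0
```

```bash
cat > chk.py <<'E'
from h import *
O=np.array([.5737,.1538,.0489]); B=Rb(np.radians(13.07)); Rt=Rtool(B,True)
s=read_state(); p,im,d=look('wrist'); t,R=tool(); C=cloud(p,d); H=(C-O)@B; h=H[...,2]
np.savez('last.npz',im=im,H=H)
print('tcp in board',((t-O)@B).round(4),'turn',go(t,Rt)[1],'F',np.round(B.T@s['force'],1))
ok=(d>0)&(abs(H[...,0])<.1)
for nm,c in(('chassis',0.),('fence',-.019)):
    m=ok&(h>.005)&(h<.021)&(abs(H[...,1]-c)<.004); X=H[m]; print(nm,len(X),np.median(X[:,1]).round(5) if len(X) else '')
z0=t@B[:,2]-O@B[:,2]-.222
ft=z0+.034
m=ok&(abs(h-ft)<.006)&(abs(H[...,1]+.0095)<.010)&(H[...,0]<-.012); m[225:]=0
X=H[m]; print('foot',len(X),'top h',np.median(X[:,2]).round(4),'expected',ft.round(4),'y',np.percentile(X[:,1],[2,98]).round(4),'xmin',X[:,0].min().round(4))
E
python3 chk.py
```

```text
tcp in board [ 0.0161 -0.0082  0.2587] turn [0.     0.0014 0.0019] F [-0.6  1.1 -1.1]
chassis 219 5e-05
fence 271 -0.01909
foot 814 top h 0.0713 expected 0.0707 y [-0.0155 -0.0006] xmin -0.0276
```

Emit:
carry_out:
  targets:
    - {"hand": 0,"x": 0,"y": -0.0014,"z": 0,"ax": 0,"ay": 0.001,"az": 0.002}
    - {"hand": 0,"x": 0,"y": -0.0014,"z": 0.008,"ax": 0,"ay": 0.001,"az": 0.002}
    - {"hand": 0,"x": 0,"y": -0.0014,"z": 0.014,"ax": 0,"ay": 0.001,"az": 0.002}
    - {"hand": 0,"x": 0,"y": -0.0014,"z": 0.02,"ax": 0,"ay": 0.001,"az": 0.002}
    - {"hand": 0,"x": 0,"y": -0.0014,"z": 0.02,"ax": 0,"ay": 0.001,"az": 0.002}

```text
t: 7.42
tool_pos: [0.4729, 0.1207, 0.2618]
orientation: [-0.299, 2.606, 0.08]
force: [-0.1, 0.4, -1.3]
opening: 0.0157
gripper_force: 25.0
```

```bash
python3 chk.py
```

```text
tcp in board [ 0.0152 -0.0094  0.2375] turn [ 0.0004 -0.002  -0.0001] F [-0.7  0.4 -1.1]
chassis 295 -4e-05
fence 337 -0.0191
foot 950 top h 0.05 expected 0.0495 y [-0.0166 -0.0017] xmin -0.0295
```

Emit:
carry_out:
  targets:
    - {"hand": 0,"x": 0,"y": 0,"z": 0.005,"ax": 0,"ay": -0.001,"az": 0}
    - {"hand": 0,"x": 0,"y": 0,"z": 0.009,"ax": 0,"ay": -0.001,"az": 0}
    - {"hand": 0,"x": 0,"y": 0,"z": 0.012,"ax": 0,"ay": -0.001,"az": 0}
    - {"hand": 0,"x": 0,"y": 0,"z": 0.014,"ax": 0,"ay": -0.001,"az": 0}
    - {"hand": 0,"x": 0,"y": 0,"z": 0.014,"ax": 0,"ay": -0.001,"az": 0}

```text
t: 8.1
tool_pos: [0.4798, 0.1223, 0.2504]
orientation: [-0.298, 2.604, 0.08]
force: [-1.0, -0.4, -0.2]
opening: 0.0161
gripper_force: 25.0
```

```bash
python3 chk.py
```

```text
tcp in board [ 0.0155 -0.0095  0.2239] turn [ 0.0002 -0.     -0.0001] F [-1.  -0.1  0.3]
chassis 396 -6e-05
fence 386 -0.01911
foot 857 top h 0.0365 expected 0.0359 y [-0.0167 -0.0017] xmin -0.0285
```

Still about 2 mm to go. I'll press down gently.

Emit:
carry_out:
  targets:
    - {"hand": 0,"x": 0,"y": 0,"z": 0.001,"ax": 0,"ay": 0,"az": 0}
    - {"hand": 0,"x": 0,"y": 0,"z": 0.002,"ax": 0,"ay": 0,"az": 0}
    - {"hand": 0,"x": 0,"y": 0,"z": 0.0025,"ax": 0,"ay": 0,"az": 0}
    - {"hand": 0,"x": 0,"y": 0,"z": 0.0025,"ax": 0,"ay": 0,"az": 0}

```text
t: 8.65
tool_pos: [0.4811, 0.1226, 0.2484]
orientation: [-0.298, 2.603, 0.08]
force: [0.1, -0.6, -0.8]
opening: 0.0155
gripper_force: 25.0
```

```bash
python3 chk.py
```

```text
tcp in board [ 0.0156 -0.0095  0.2214] turn [ 0.0002  0.0002 -0.0001] F [-0.4 -0.6 -0.7]
chassis 425 -7e-05
fence 414 -0.01912
foot 858 top h 0.0341 expected 0.0334 y [-0.0167 -0.0018] xmin -0.0285
```

Emit:
carry_out:
  targets:
    - {"hand": 0,"x": 0,"y": 0,"z": 0.0005,"ax": 0,"ay": 0,"az": 0}
    - {"hand": 0,"x": 0,"y": 0,"z": 0.001,"ax": 0,"ay": 0,"az": 0}
    - {"hand": 0,"x": 0,"y": 0,"z": 0.001,"ax": 0,"ay": 0,"az": 0}

```text
t: 9.07
tool_pos: [0.4815, 0.1227, 0.2484]
orientation: [-0.299, 2.604, 0.08]
force: [-15.7, -5.4, 14.9]
opening: 0.0159
gripper_force: 25.0
```

```bash
python3 chk.py
```

```text
tcp in board [ 0.0158 -0.0095  0.2212] turn [ 0.0002 -0.0005  0.0003] F [-6.9 -1.7 21.1]
chassis 411 -8e-05
fence 399 -0.01913
foot 855 top h 0.0341 expected 0.0332 y [-0.0167 -0.0018] xmin -0.0282
```

Contact at 21 N square to the board, so the foot is down. I'll ease off the pressure, open slightly and check before withdrawing.

Emit:
carry_out:
  targets:
    - {"hand": 0,"x": 0,"y": 0,"z": -0.0006,"ax": 0,"ay": 0,"az": 0}
    - {"hand": 28,"x": 0,"y": 0,"z": -0.0006,"ax": 0,"ay": 0,"az": 0}
    - {"hand": 28,"x": 0,"y": 0,"z": -0.0006,"ax": 0,"ay": 0,"az": 0}
    - {"hand": 28,"x": 0,"y": 0,"z": -0.0006,"ax": 0,"ay": 0,"az": 0}

```text
t: 9.62
tool_pos: [0.4813, 0.1226, 0.2481]
orientation: [-0.298, 2.603, 0.08]
force: [-0.2, 0.8, 0.4]
opening: 0.026
gripper_force: 0.0
```

```bash
python3 chk.py
```

```text
tcp in board [ 0.0155 -0.0095  0.221 ] turn [ 0.0002  0.0001 -0.0001] F [0.2 0.9 0.4]
chassis 425 -7e-05
fence 419 -0.01912
foot 865 top h 0.034 expected 0.033 y [-0.0167 -0.0018] xmin -0.0283
```

The spacer stayed put. Withdrawing along the board normal.

Emit:
carry_out:
  targets:
    - {"hand": 28,"x": 0,"y": 0,"z": -0.02,"ax": 0,"ay": 0,"az": 0}
    - {"hand": 28,"x": 0,"y": 0,"z": -0.06,"ax": 0,"ay": 0,"az": 0}
    - {"hand": 28,"x": 0,"y": 0,"z": -0.1,"ax": 0,"ay": 0,"az": 0}
    - {"hand": 100,"x": 0,"y": 0,"z": -0.1,"ax": 0,"ay": 0,"az": 0}
    - {"hand": 100,"x": 0,"y": 0,"z": -0.1,"ax": 0,"ay": 0,"az": 0}
    - {"hand": 100,"x": 0,"y": 0,"z": -0.1,"ax": 0,"ay": 0,"az": 0}
    - {"hand": 100,"x": 0,"y": 0,"z": -0.1,"ax": 0,"ay": 0,"az": 0}

```text
t: 10.55
tool_pos: [0.4324, 0.1113, 0.3333]
orientation: [-0.298, 2.606, 0.08]
force: [0.5, -0.5, -0.2]
opening: 0.0616
gripper_force: 0.0
```

```bash
python3 - <<'E'
from h import *
O=np.array([.5737,.1538,.0489]); B=Rb(np.radians(13.07))
p,im,d=look('wrist','w4.png'); H=(cloud(p,d)-O)@B; h=H[...,2]
for nm,lo,hi in(('foot top',.030,.038),('tab top',.062,.07)):
    m=(h>lo)&(h<hi)&(abs(H[...,1]+.0095)<.011)&(abs(H[...,0])<.08)&(d>0); X=H[m]; print(nm,len(X),'h',np.median(X[:,2]),'x',X[:,0].min(),X[:,0].max(),'y',X[:,1].min(),X[:,1].max())
X=H[(h>.005)&(h<.021)&(abs(H[...,1]+.019)<.004)&(abs(H[...,0])<.08)&(d>0)]; print('fence',len(X),np.median(X[:,1]))
print(read_state()['t'])
E
```

```text
foot top 428 h 0.034062679195372716 x -0.028269131583390977 0.06131165614808125 y -0.01697152445280904 -0.0010316778255472614
tab top 1345 h 0.0660129660195694 x -0.011446057762169625 0.04465125607216262 y -0.016873479234082108 -0.0012667882778597767
fence 194 -0.01899887136711766
10.6
```

View pics/w4.png

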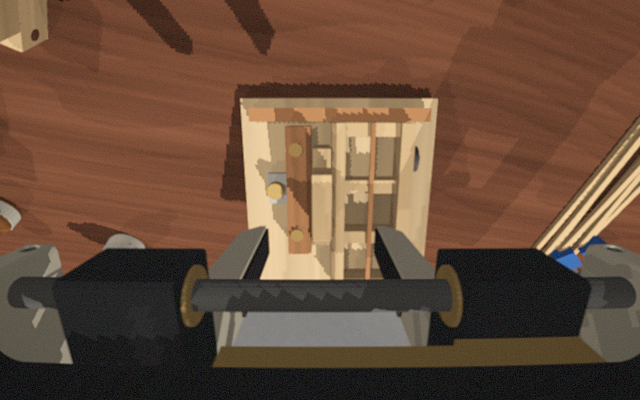

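The spacer sits in the gap (columns 312–332, rows 147–250). Its foot top is 34 mm and tab top 66 mm above the board, its centre is at board x ≈ 16.5 mm, and the fence hasn't moved. The other two spacers were never touched and stand on the bench.

```bash
python3 -c "
from plant import robot; print(robot.close_job())"
```

```text
the job is handed in; nothing more can be done
None
```

The gap measures about 19 mm, so I put the 16 mm spacer in it, tab up with its foot fully down and the fence unmoved; the other two spacers were left standing on the bench, and the job was handed in at about 10.6 s.

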